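# Square up the tray stack and peel off the top tray

## Task

Push the loose stack of nested sample trays forward (as seen from the robot) until it butts flush against the white block bath behind it. Then take the top tray by the upright fin at its corner and peel it off the sticky stack: raise that fin end a couple of centimetres first while the opposite end stays down, and only then lift it away, leaving the rest of the stack standing flush against the bath and the other things on the bench undisturbed. Finish while still holding the tray by its fin in the gripper, roughly level and still, at least 100 mm above the stack; do not put it down or let go.

Things in the scene. Friction and masses are not known exactly. Their poses are not given: they have to be found in the camera images.
- block_face (a point): Middle of the near (-x, robot side) upright face of the fixed white block bath, 25 mm above the bench. The bath is 100 (x) x 180 (y) x 50 mm high with an aluminium top full of dark wells. The face lies in this point's y-z plane; its x axis points away from the face into the bath (away from the robot).
- stack_front (a point): Loose stack (0.9 kg): middle of its far upright face, which must butt against the bath; 20 mm above the bench, x axis out of the face toward the bath. Grey base 166 (x) x 124 (y) x 30 mm high, its near 30 mm a bare ledge; on the rest white nested trays up to 44 mm, rim to 51 mm, flush with the base at the far face. Starts about 20 to 45 mm short of the bath, up to 0.12 rad askew.
- stack_ledge (a point): Middle of the near (-x) end face of the stack's ledge, 15 mm above the bench, 166 mm behind stack_front; axes as stack_front. The ledge is 30 mm high and runs 30 mm in x before the nested trays rise: a good place to push, on a broad front (fingers spread) square to the bath; pushed at one spot off its middle it turns and jams askew.
- tray_fin (a point): Grasp point on the top tray's upright fin at its near left (-x, +y) corner. Fin: 24 mm long (tray x), 12 mm thick (tray y: close the fingers along y), its top 14 mm above this point. Tray rim is 24 mm, tray underside 38 mm below this point. Tray x runs from the fin end to the opposite end, z up; the tray starts parallel to the stack.
- tray_far (a point): Underside corner of the top tray diagonally opposite the fin: 104 mm in x, -86 mm in y and -38 mm in z from tray_fin in the tray's axes. The edge through this corner along the tray's y is the line about which the tray tips while being peeled.
- tray_center (a point): Centre of the top tray, 7 mm above its underside; 44, -35, -31 mm (x, y, z) from tray_fin. White, 0.11 kg, 120 (x) x 102 (y) x 14 mm high, lying 44 mm above the bench on the stack. It sticks: four spring-pressed grey lugs 11 mm high on the stack pinch its long sides near the ends, roughly 1 to 2 N drag each, until it has risen past them.
- amber: Bystander to leave alone: amber glass bottle, 44 mm across, 85 mm high; origin at the centre of its underside
- vial: Bystander to leave alone: small white jar with cap, 28 mm across, 50 mm high; origin at the centre of its underside
- rack: Bystander to leave alone: blue rack of red-capped tubes, 100 x 65 mm, 93 mm high; origin at the centre of its underside
- pipette: Bystander to leave alone: multichannel pipette lying along its x, about 215 mm long, 70 mm wide, 25 mm high; origin at the centre of its underside
- calculator: Bystander to leave alone: calculator, 110 x 70 x 14 mm; origin at the centre of its underside
- darkvial: Bystander to leave alone: small black bottle, 26 mm across, 55 mm high; origin at the centre of its underside
Not all that is in view belongs to the job. Leave any turquoise or yellow look-alike of the part that bears block_face alone.

How it is judged (in metres and radians):
On the way, in this order (a step that is already met when the one before it is completed fails the run):
1. the stack stands flush against the bath, the top tray still seated (x of stack_front in the frame of block_face between -0.003 and 0.004 m and y of stack_front in the frame of block_face between -0.06 and 0.06 m and angle between the x axis of stack_front and the x axis of block_face, either way round below 0.04 rad and height (world z) of tray_fin below 0.087 m), for 0.2 s.
2. the fin end of the tray is raised while the opposite end is still down (angle between tray_center's own x axis and vertical above 1.6908 rad and z of tray_far in the frame of stack_front below 0.036 m), for 0.1 s.
At the end, for the whole second after the job is handed in: The gripper holds the top tray by its fin (within 35 mm), still, tilted under 0.3 rad, its centre over 140 mm above the bench, touching neither stack nor bath; the rest of the stack stands on the bench, its far face within 5 mm of the bath's face and parallel within 0.06 rad (height (world z) of tray_center above 0.14 m and angle between tray_center's own z axis and vertical below 0.3 rad and contact force between the fingers and tray above 1 N and distance between the grasp point and tray_fin below 0.035 m and contact force between tray and stack below 0.1 N and contact force between tray and block below 0.1 N and linear speed of tray below 0.03 m/s and angular speed of tray below 0.3 rad/s and angle between stack_front's own z axis and vertical below 0.06 rad and height (world z) of stack_front below 0.026 m and x of stack_front in the frame of block_face between -0.005 and 0.004 m and y of stack_front in the frame of block_face between -0.06 and 0.06 m and angle between the x axis of stack_front and the x axis of block_face, either way round below 0.06 rad); the arm keeps its last pose, push and grip.
It fails at once if something else on the bench was moved by more than 20 mm (distance of any of amber, vial, rack, pipette, calculator, darkvial from where it was at the start of the episode above 0.02 m).
It fails at once if the stack was lifted or tipped with the tray (angle between stack_front's own z axis and vertical above 0.2 rad or height (world z) of stack_front above 0.035 m).
It also fails if it takes over 51 s, if anything falls off the work surface, if the arm or the gripper's body presses on something with over 40 N, if the wrist force passes 120 N, or if a joint passes its speed limit or range.

## Robot

A 6-joint arm with a two-finger parallel gripper is mounted at the origin on the work surface. World frame = base frame: x ahead of the robot, y to its left, z up, the work surface at z = 0. Lengths are in mm, angles in degrees, forces in N, time in s.
With the tool pointing down it reaches from about 425 to 950 mm from the base axis. Payload 3.5 kg.
Tool frame: the origin (TCP) lies at the very end of the fingers, on their centre line; the grasp point (between the pads) lies 19 mm behind it; z points along the fingers, y is the line along which they close (so a half turn about z gives the same grasp; the last joint's range is limited). The gripper opens to 85 mm and grips with 20 to 120 N. Pads are 22 mm wide; open, the fingers measure 114 mm over their backs; the gripper's body (76 mm by 85 mm) begins 54 mm behind the grasp point. The pads swing forward as they close: fully open they stand 13 mm farther back than shut.
Start: joints at [-79.985, 16.404, 90.338, -0, 73.258, -8.594], TCP at [215.429, -639.685, 231.325] pointing down, gripper open.
Joint ranges: [-158.93, 158.93], [-51.34, 127.21], [12.03, 142.37], [-87.48, 267.48], [13.55, 161.25], [-162.69, 162.69]. Speed limits (degrees/s): [159.86, 159.86, 180, 180, 180, 180].

## Interface

Orientations are given as [roll, pitch, yaw] about the fixed x, y, z axes, in that order (R = Rz(yaw) Ry(pitch) Rx(roll)).
In Python, from workcell import r, get_image, get_calibration gives the robot as it stands. The module is installed in compiled form; this text tells all that it offers.
- The arm moves only by the tool move_arm, never from a script. Its argument "moves" is one flat list of numbers, 6 for each row, row after row: the shift along the tool's x, y, z in cm, then the turn, a rotation vector about the tool's x, y, z in rad. A call has 1 to 10 rows; each row is the pose to reach, as a shift and turn from the pose commanded when the call began, along the tool's axes at that moment; what a row does not reach only later rows make up. A row lasts 1/10 s, in which the tool goes at most 50 mm and 8.59 degrees, less where a joint would pass 70% of its speed; a pose out of reach is approached as far as the arm can. A call with a gripper value outside its range is refused whole. "hand" is the opening, from -1 (shut) to 1 (fully open), set as the call begins (left out, the last holds). The fingers move at their own pace and stop on an object; the grip force is fixed at half the most. Time passes only in rows, so rows that repeat a pose let the fingers close. It gives the time, the measured TCP pose, the force, the opening and the grip force at its end, in the units of the state.
- r.observe(): the state, without advancing time (a new reading comes with each control period).
- get_image(name): name is "scene" or "top" or "wrist"; returns the picture (420x560x3 uint8, blue, green, red); there is no depth.
- get_calibration(name): a dict with "camera_matrix" (3x3 intrinsics, pixels), "R" (3x3) and "t" (3): a world point X has camera coordinates R X + t. Camera axes: x right, y down, z forward; pixel columns grow to the right and rows downward; lengths in mm; the calibration is good to about 2 mm. The wrist camera is an equidistant fisheye: a pixel r from the principal point sees the ray r / f radians off the axis. A picture is of the moment at which its call begins: read the wrist's pose just before it. get_calibration takes no time and is no camera call; for the wrist camera it gives the pose at the moment of the call.
- r.job_done(): hands the job in; it is judged then, once.
The state is a dict: "t": time; "joints": joint angles; "joint_vel": joint speeds; "effort": joint torques, N m; "tool_pos": TCP position; "ee_rot": TCP orientation; "contact_force": force on the tool from outside, world axes, zero at the start; "torque": the same for the moment, N m; "finger_gap": opening from 0.0 (shut) to 1.0 (fully open); "grip_force": force on a finger pad.
Only numpy, scipy, OpenCV 4.12 (cv2) and the standard library are available. Lean on these libraries where they do the work, as an engineer would, in place of code of your own. Each camera call takes 0.05 s, during which the arm holds its last target. There are 200 camera calls.

## Working session

There is one attempt and no reset: what is moved stays moved. The work goes in short steps, Python scripts to look and compute and a tool call to move; the robot and the scene stay as the last step left them, time stands still between calls to the robot, and variables do not carry over. Pictures are saved under pics/ and viewed, at most 10 in all, crops included, and the job is handed in when it is done.

Besides the shell and the picture viewer there is one more tool, called after "Emit:" by a JSON object that holds its "name" and its "arguments". move_arm: Moves the arm, as the interface text tells. Its arguments: {"type":"object","properties":{"moves":{"type":"array"},"hand":{"type":"number"}},"required":["moves"]}

```bash
mkdir -p pics
python3 - <<'E'
from workcell import r,get_image,get_calibration
import cv2
for n in("scene","top"):
    cv2.imwrite(f"pics/{n}0.png",cv2.resize(get_image(n),(800,600),interpolation=cv2.INTER_CUBIC))
    print(n,get_calibration(n))
print(r.observe())
E
```

```text
scene {'camera_matrix': array([[431.00925812,   0.        , 280.88956473],
       [  0.        , 431.00925812, 210.01484719],
       [  0.        ,   0.        ,   1.        ]]), 'R': array([[ 0.60096638,  0.79916114,  0.01344922],
       [ 0.49668153, -0.36021354, -0.78965414],
       [-0.62621632,  0.48123556, -0.61340481]]), 't': array([-373.60709398, -245.04658524, 1615.1357894 ])}
top {'camera_matrix': array([[512.93960517,   0.        , 275.05814226],
       [  0.        , 512.93960517, 203.62825882],
       [  0.        ,   0.        ,   1.        ]]), 'R': array([[ 0.00355799, -0.99996573,  0.00747465],
       [-0.99727617, -0.0040989 , -0.07364403],
       [ 0.07367214, -0.00719226, -0.99725658]]), 't': array([ -12.70879284,  595.81663602, 1556.62547518])}
{'t': 0.1, 'joints': array([-7.99864309e+01,  1.64515941e+01,  9.04137638e+01, -2.69466792e-03,
        7.32576643e+01, -8.59412006e+00]), 'joint_vel': array([ 0.02048423, -0.09572658, -0.18736641,  0.01223721,  0.02321623,
        0.06856835]), 'effort': array([ 1.27673182e-03, -4.07294869e+01, -2.93698257e+01, -1.21851017e-04,
        3.39444006e-03, -4.74807308e-06]), 'tool_pos': array([ 215.30024888, -639.12369   ,  230.05410612]), 'ee_rot': array([-1.79877974e+02, -1.58338567e-02,  1.86084513e+01]), 'contact_force': array([-0.60356371,  0.21718279, -0.44954282]), 'torque': array([-0.04119215, -0.03586398, -0.00668235]), 'grip_force': 0.0, 'finger_gap': 1.0018204732588265}
```

View pics/top0.png

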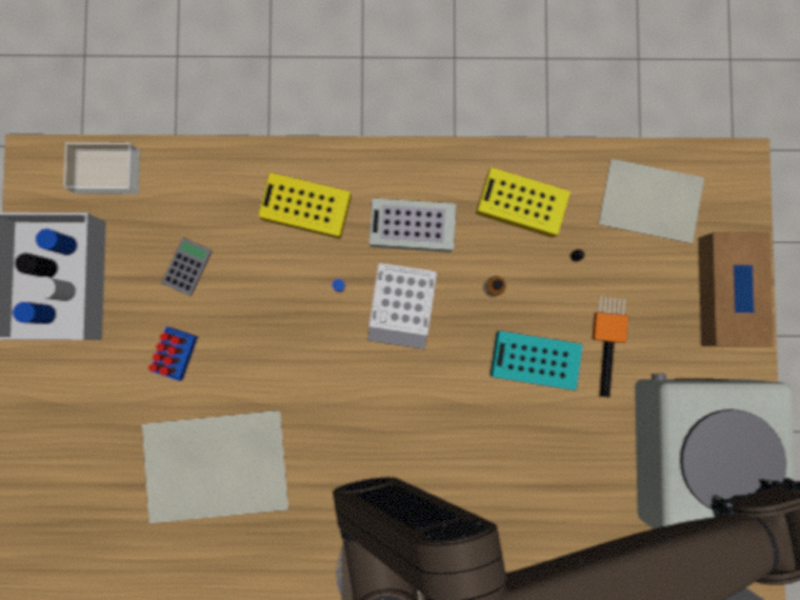

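View pics/scene0.png

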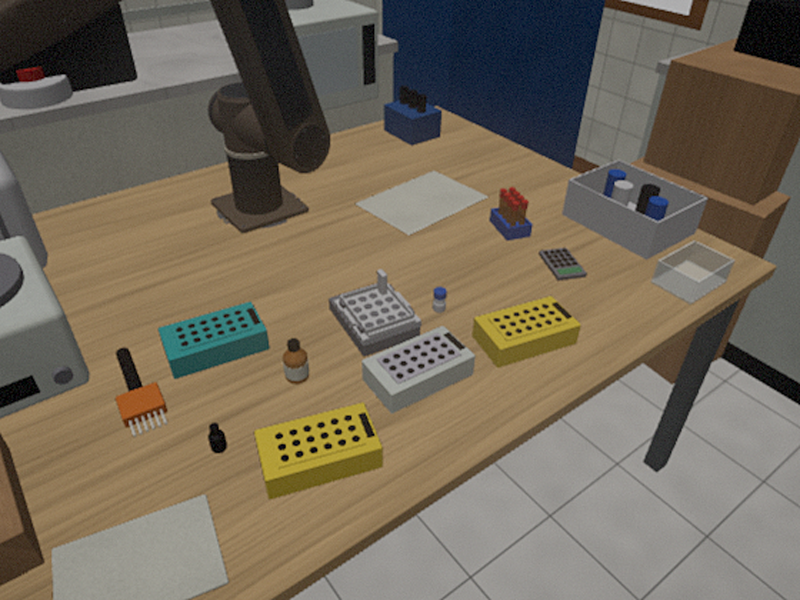

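The top view shows the white bath at (412,224), between yellow look-alikes at (305,205) and (523,200) and a turquoise one at (537,360). Only the white bath fits, and it stands behind the stack at (402,305), whose fin is near (383,317). I'll enlarge this area to confirm.

Run:
```python
from workcell import get_image
import cv2
im=get_image("top")[132:249,230:346]
cv2.imwrite("pics/crop1.png",cv2.resize(im,None,fx=5,fy=5,interpolation=cv2.INTER_CUBIC))
```

```text
(no output)
```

View pics/crop1.png

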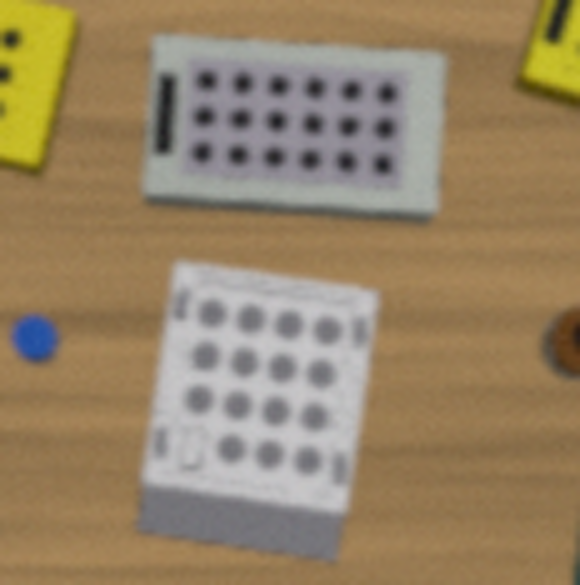

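The crop confirms the white bath: near top edge from (145,195) to (437,210). The stack's rim corners are (175,262), (379,290), (346,514) and (143,487). Its ledge edge runs (138,530) to (337,560), and the fin is at about (191,449).

```bash
cat > h.py <<'E'
import numpy as np
from workcell import r,get_image,get_calibration
def ray(n,u,v,z):
    c=get_calibration(n);K,R,t=c["camera_matrix"],c["R"],c["t"]
    d=R.T@np.linalg.inv(K)@[u,v,1];o=-R.T@t
    return o+d*(z-o[2])/d[2]
E
python3 - <<'E'
from h import *
c=get_calibration("top");print(-c["R"].T@c["t"])
P={}
for n,u,v,z in [("bNL",145,196,50),("bNR",437,212,50),("bFL",153,37,50),("bFR",447,55,50),("sFL",175,262,51),("sFR",379,290,51),("sNR",346,514,51),("sNL",143,487,51),("lL",138,530,30),("lR",337,560,30),("fin",192,447,96)]:
    P[n]=ray("top",230+(u+.5)/5-.5,132+(v+.5)/5-.5,z);print(n,P[n].round(1))
def ang(a,b): d=P[a]-P[b];return np.degrees(np.arctan2(d[1],d[0])).round(2),np.hypot(d[0],d[1]).round(1)
for p in [("bNL","bNR"),("bFL","bFR"),("bFL","bNL"),("bFR","bNR"),("sFL","sFR"),("sNL","sNR"),("sFL","sNL"),("sFR","sNR"),("lL","lR")]: print(p,ang(*p))
E
```

```text
[4.79559019e+02 9.29497816e-01 1.59632833e+03]
bNL [693.5  40.1  50. ]
bNR [ 684.6 -137.3   50. ]
bFL [791.3  35.8  50. ]
bFR [ 781.1 -143.7   50. ]
sFL [653.2  21.7  51. ]
sFR [ 636.7 -102.    51. ]
sNR [501.2 -82.   51. ]
sNL [517.   40.2  51. ]
lL [491.3  43.7  30. ]
lR [473.5 -77.6  30. ]
fin [539.4  10.6  96. ]
('bNL', 'bNR') (np.float64(87.1), np.float64(177.7))
('bFL', 'bFR') (np.float64(86.74), np.float64(179.8))
('bFL', 'bNL') (np.float64(-2.52), np.float64(97.9))
('bFR', 'bNR') (np.float64(-3.76), np.float64(96.7))
('sFL', 'sFR') (np.float64(82.39), np.float64(124.7))
('sNL', 'sNR') (np.float64(82.65), np.float64(123.2))
('sFL', 'sNL') (np.float64(-7.76), np.float64(137.5))
('sFR', 'sNR') (np.float64(-8.38), np.float64(137.0))
('lL', 'lR') (np.float64(81.65), np.float64(122.6))
```

```bash
cat >> h.py <<'E'
from scipy.spatial.transform import Rotation as Ro
def rel(*targets):
    """world targets (x,y,z,roll,pitch,yaw) -> tool-frame shift cm, rotvec rad"""
    s=r.observe();R0=Ro.from_euler("xyz",s["ee_rot"],degrees=True)
    for T in targets:
        d=R0.inv().apply(np.array(T[:3])-s["tool_pos"])/10
        w=(R0.inv()*Ro.from_euler("xyz",T[3:],degrees=True)).as_rotvec()
        print(T,d.round(2),w.round(3))
E
python3 -c "
from h import *
rel((480,-350,230,180,0,-3.1),(450,-15,150,180,0,-3.1))"
```

```text
(480, -350, 230, 180, 0, -3.1) [ 34.31 -18.96   0.07] [-0.002  0.     0.379]
(450, -15, 150, 180, 0, -3.1) [ 42.16 -51.65   8.13] [-0.002  0.     0.379]
```

Emit:
{"name": "move_arm", "arguments": {"moves": [34.3,-19,0,0,0,0.379,34.3,-19,0,0,0,0.379,34.3,-19,0,0,0,0.379,34.3,-19,0,0,0,0.379,34.3,-19,0,0,0,0.379,34.3,-19,0,0,0,0.379,34.3,-19,0,0,0,0.379,34.3,-19,0,0,0,0.379,42.2,-51.7,8.1,0,0,0.379,42.2,-51.7,8.1,0,0,0.379], "hand": 1}}

```text
t: 1.15
tool_pos: [471.9, -251.6, 207.5]
ee_rot: [-180.0, -0.0, -3.1]
contact_force: [0.3, -0.2, 0.5]
finger_gap: 0.997
grip_force: 0.0
```

```bash
python3 -c "
from h import *
print(r.observe()['tool_pos'],r.observe()['ee_rot'])
rel((450,-15,150,180,0,-3.1))"
```

```text
[ 471.88431308 -251.64116129  207.51168334] [-1.79999407e+02 -2.12554703e-02 -3.07834541e+00]
(450, -15, 150, 180, 0, -3.1) [ -3.46 -23.51   5.75] [-0. -0.  0.]
```

Emit:
{"name": "move_arm", "arguments": {"moves": [-3.5,-23.5,5.8,0,0,0,-3.5,-23.5,5.8,0,0,0,-3.5,-23.5,5.8,0,0,0,-3.5,-23.5,5.8,0,0,0,-3.5,-23.5,5.8,0,0,0,-3.5,-23.5,5.8,0,0,0,-3.5,-23.5,5.8,0,0,0,-3.5,-23.5,5.8,0,0,0]}}

```text
t: 1.95
tool_pos: [449.7, -17.5, 150.4]
ee_rot: [180.0, -0.1, -3.1]
contact_force: [-0.1, 0.9, 0.9]
finger_gap: 0.999
grip_force: 0.0
```

Run:
```python
from h import *
import cv2
c=get_calibration("wrist");print(c["camera_matrix"],-c["R"].T@c["t"],c["R"])
cv2.imwrite("pics/w1.png",cv2.resize(get_image("wrist"),(800,600),interpolation=cv2.INTER_CUBIC))
rel((450,-15,40,180,0,-3.1),(450,-15,6,180,0,-3.1))
```

```text
[[325.1922621    0.         281.76558162]
 [  0.         325.1922621  208.58045371]
 [  0.           0.           1.        ]] [519.02860441 -21.60215283 293.26114848] [[-0.05487869 -0.99849189  0.00150778]
 [-0.95912364  0.05313468  0.27795424]
 [-0.27761517  0.01380762 -0.96059313]]
(450, -15, 40, 180, 0, -3.1) [-1.000e-02 -3.000e-01  1.105e+01] [ 0.001 -0.001 -0.002]
(450, -15, 6, 180, 0, -3.1) [-1.000e-02 -3.000e-01  1.445e+01] [ 0.001 -0.001 -0.002]
```

View pics/w1.png

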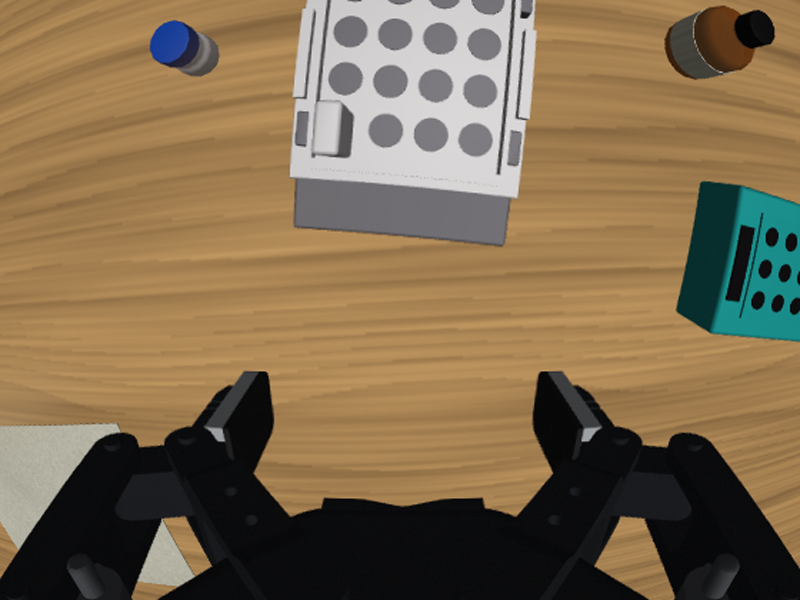

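Wrist view: ledge end from (294,227) to (505,245), fin top centre about (330,128). The turquoise block is well off to the right at (690,310).

```bash
cat >> h.py <<'E'
def wray(u,v,z,c=None):
    """u,v in the 800x600 enlargement"""
    c=c or get_calibration("wrist");K,R,t=c["camera_matrix"],c["R"],c["t"]
    x=((u+.5)*.7-.5-K[0,2])/K[0,0];y=((v+.5)*.7-.5-K[1,2])/K[1,1];a=np.hypot(x,y)
    d=R.T@[x/a*np.sin(a),y/a*np.sin(a),np.cos(a)];o=-R.T@t
    return (o+d*(z-o[2])/d[2]).round(1)
E
python3 - <<'E'
from h import *
for p in [(294,227,30),(505,245,30),(290,177,51),(520,197,51),(330,124,96),(700,183,50),(678,310,0)]: print(p,wray(*p))
E
```

```text
(294, 227, 30) [489.5  42.4  30. ]
(505, 245, 30) [471.9 -79.5  30. ]
(290, 177, 51) [518.7  37.   51. ]
(520, 197, 51) [501.3 -83.6  51. ]
(330, 124, 96) [539.9   7.1  96. ]
(700, 183, 50) [ 510.7 -200.6   50. ]
(678, 310, 0) [ 413.5 -224.5    0. ]
```

Emit:
{"name": "move_arm", "arguments": {"moves": [0,0,5,0,0,0,0,0,9,0,0,0,0,0,12,0,0,0,0,0,14,0,0,0,0,0,14.4,0,0,0,0,0,14.4,0,0,0,0,0,14.4,0,0,0]}}

```text
t: 2.7
tool_pos: [450.5, -17.7, 7.3]
ee_rot: [180.0, -0.2, -3.2]
contact_force: [-0.3, 0.9, -0.3]
finger_gap: 1.0
grip_force: 0.0
```

Emit:
{"name": "move_arm", "arguments": {"moves": [0.6,0,0,0,0,0,1.2,0,0,0,0,0,1.7,0,0,0,0,0,2.2,0,0,0,0,0,2.7,0,0,0,0,0,3.2,0,0,0,0,0,3.7,0,0,0,0,0,4.2,0,0,0,0,0,4.7,0,0,0,0,0,5.0,0,0,0,0,0]}}

```text
t: 3.7
tool_pos: [496.2, -19.0, 5.3]
ee_rot: [-180.0, 0.5, -3.1]
contact_force: [-10.2, -0.2, 8.1]
finger_gap: 1.005
grip_force: 5.2
```

Run:
```python
from h import *
import cv2
im=get_image("top")[132:249,230:346]
a=cv2.resize(im,(400,400),interpolation=cv2.INTER_CUBIC)
b=cv2.resize(get_image("scene")[180:300,215:345],(400,400),interpolation=cv2.INTER_CUBIC)
cv2.imwrite("pics/c2.png",np.hstack([a,b]))
s=r.observe();print(s["tool_pos"],s["ee_rot"],s["contact_force"],s["torque"])
```

```text
[496.74608994 -18.99654033   5.29515051] [-179.96687601    0.433474     -3.05386573] [-6.29307216 -0.29478329  3.40782172] [-0.09829158  0.99129066 -0.02417653]
```

View pics/c2.png

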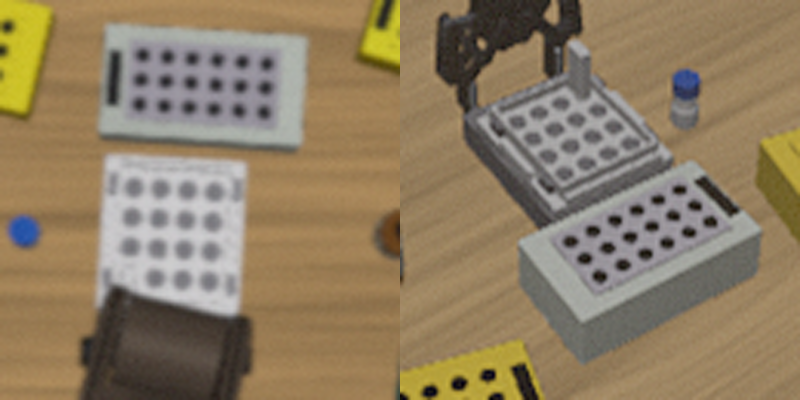

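The stack is now parallel to the bath with a gap of about 12 mm, so I'll keep pushing slowly.

Emit:
{"name": "move_arm", "arguments": {"moves": [0.4,0,0,0,0,0,0.7,0,0,0,0,0,1.0,0,0,0,0,0,1.2,0,0,0,0,0,1.4,0,0,0,0,0,1.5,0,0,0,0,0,1.6,0,0,0,0,0]}}

```text
t: 4.5
tool_pos: [511.6, -19.5, 5.1]
ee_rot: [-179.9, 0.6, -3.0]
contact_force: [-9.5, -0.0, 5.3]
finger_gap: 1.002
grip_force: 4.7
```

Emit:
{"name": "move_arm", "arguments": {"moves": [0.1,0,0,0,0,0,0.2,0,0,0,0,0,0.3,0,0,0,0,0,0.4,0,0,0,0,0,0.4,0,0,0,0,0]}}

```text
t: 5.0
tool_pos: [512.7, -19.5, 4.9]
ee_rot: [-179.9, 1.1, -3.0]
contact_force: [-17.6, -0.0, 14.1]
finger_gap: 1.003
grip_force: 8.8
```

Emit:
{"name": "move_arm", "arguments": {"moves": [0.2,0,0,0,0,0,0.4,0,0,0,0,0,0.5,0,0,0,0,0,0.5,0,0,0,0,0,0.5,0,0,0,0,0]}}

```text
t: 5.5
tool_pos: [512.6, -19.2, 4.0]
ee_rot: [-179.9, 1.9, -3.0]
contact_force: [-29.5, -0.8, 22.5]
finger_gap: 0.999
grip_force: 15.3
```

Run:
```python
from h import *
import cv2
im=get_image("top")[132:249,230:346]
a=cv2.resize(im,(400,400),interpolation=cv2.INTER_CUBIC)
b=cv2.resize(get_image("scene")[180:300,215:345],(400,400),interpolation=cv2.INTER_CUBIC)
cv2.imwrite("pics/c3.png",np.hstack([a,b]))
```

```text
(no output)
```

View pics/c3.png

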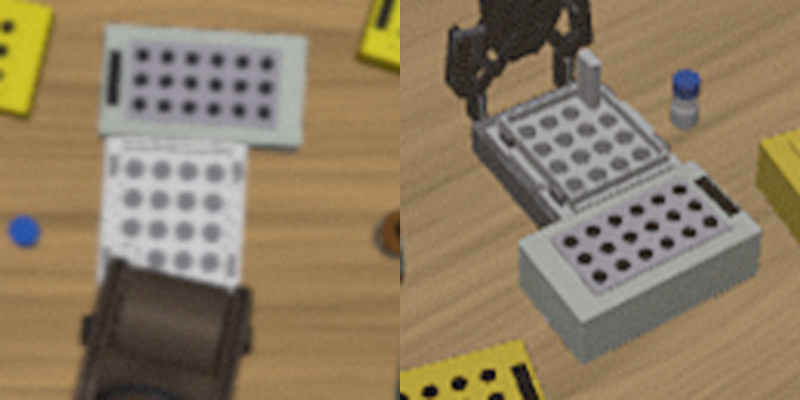

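The stack is flush, with both fingers bearing on the ledge. I'll back off, rise, and look down at the fin.

Emit:
{"name": "move_arm", "arguments": {"moves": [-0.8,0,0,0,0,0,-1.8,0,0,0,0,0,-3.5,0,0,0,0,0,-5,0,0,0,0,0,-5,0,-4,0,0,0,-5,0,-9,0,0,0,-4,0,-14,0,0,0,-2,2,-18,0,0,0,0,0,-18,0,0,0,0,0,-18,0,0,0], "hand": 0}}

```text
t: 6.6
tool_pos: [527.3, -20.6, 189.1]
ee_rot: [180.0, -0.4, -3.1]
contact_force: [-0.6, -0.0, -1.3]
finger_gap: 0.504
grip_force: 0.0
```

Run:
```python
from h import *
import cv2
s=r.observe();print(s["tool_pos"],s["ee_rot"],s["finger_gap"])
np.save("c1.npy",get_calibration("wrist"),allow_pickle=True)
cv2.imwrite("pics/w2.png",cv2.resize(get_image("wrist"),(800,600),interpolation=cv2.INTER_CUBIC))
```

```text
[527.29753921 -20.57112679 189.0545253 ] [179.975339    -0.41904331  -3.06174237] 0.5038034859959195
```

View pics/w2.png

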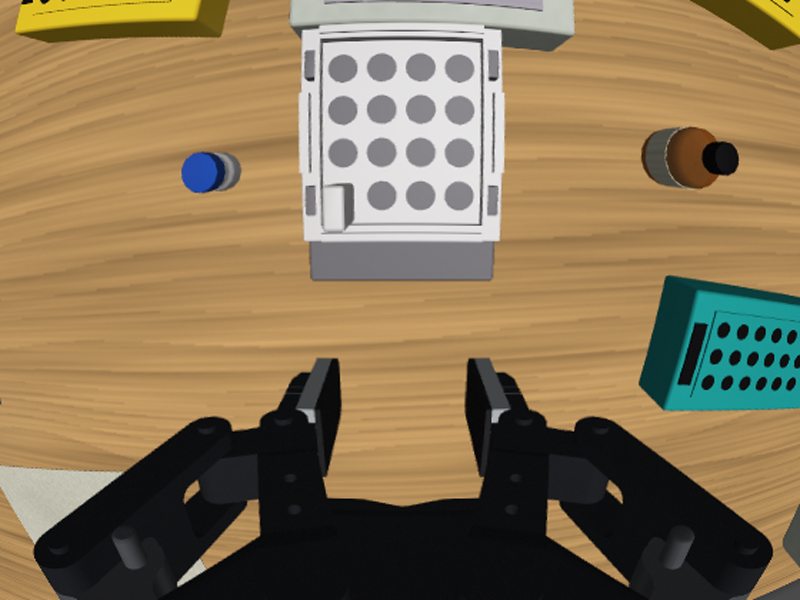

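Wrist view: the stack is flush, with its ledge end from (312,279) to (492,279). The fin's top face is centred near (334,209), and its shaded side is to the right.

Run:
```python
from h import *
c=np.load("c1.npy",allow_pickle=True).item()
for p in [(312,279,30),(492,279,30),(334,209,96),(322,188,96),(345,231,96),(305,240,51),(500,240,51),(380,195,46),(460,195,46)]: print(p,wray(*p,c))
from math import *
L=(wray(312,279,30,c)+wray(492,279,30,c))/2;a=radians(-3.1)
f=L[:2]+[54*cos(a)-35*sin(a),54*sin(a)+35*cos(a)];print("fin pred",f)
for x in(wray(334,209,96,c),): rel((x[0],x[1],140,180,0,-3.1),(x[0],x[1],65,180,0,-3.1))
```

```text
(312, 279, 30) [527.2  40.3  30. ]
(492, 279, 30) [520.7 -81.4  30. ]
(334, 209, 96) [578.2  11.3  96. ]
(322, 188, 96) [589.5  16.7  96. ]
(345, 231, 96) [566.5   6.4  96. ]
(305, 240, 51) [557.   37.8  51. ]
(500, 240, 51) [550.5 -82.8  51. ]
(380, 195, 46) [581.3 -10.2  46. ]
(460, 195, 46) [578.9 -59.3  46. ]
fin pred [579.76373865  11.47852756]
(np.float64(578.2), np.float64(11.3), 140, 180, 0, -3.1) [ 5.12 -3.46  4.71] [ 0.    -0.002  0.001]
(np.float64(578.2), np.float64(11.3), 65, 180, 0, -3.1) [ 5.1  -3.47 12.21] [ 0.    -0.002  0.001]
```

Emit:
{"name": "move_arm", "arguments": {"moves": [5.2,-3.5,0,0,0,0,5.2,-3.5,3,0,0,0,5.2,-3.5,6,0,0,0,5.2,-3.5,6,0,0,0,5.2,-3.5,6,0,0,0,5.2,-3.5,6,0,0,0]}}

```text
t: 7.25
tool_pos: [578.4, 11.0, 127.4]
ee_rot: [180.0, -0.1, -3.1]
contact_force: [1.3, -0.5, 0.2]
finger_gap: 0.495
grip_force: 0.0
```

```bash
python3 -c "
from h import *
rel((579,11.4,65,180,0,-3.1));print(r.observe()['tool_pos'])"
```

```text
(579, 11.4, 65, 180, 0, -3.1) [ 0.05 -0.05  6.24] [ 0.    -0.002 -0.   ]
[578.3530092   10.96077972 127.39898975]
```

Emit:
{"name": "move_arm", "arguments": {"moves": [0,0,2,0,0,0,0,0,4,0,0,0,0,0,5.5,0,0,0,0,0,6.1,0,0,0,0,0,6.1,0,0,0,0,0,6.1,0,0,0]}}

```text
t: 7.85
tool_pos: [578.6, 11.1, 66.0]
ee_rot: [180.0, -0.1, -3.1]
contact_force: [0.1, -0.2, 0.0]
finger_gap: 0.498
grip_force: 0.0
```

Emit:
{"name": "move_arm", "arguments": {"moves": [0,0,0,0,0,0,0,0,0,0,0,0,0,0,0,0,0,0,0,0,0,0,0,0,0,0,0,0,0,0,0,0,0,0,0,0,0,0,0,0,0,0,0,0,0,0,0,0], "hand": -1}}

```text
t: 8.65
tool_pos: [578.6, 11.4, 66.0]
ee_rot: [-180.0, -0.1, -3.1]
contact_force: [-0.6, 1.3, 6.1]
finger_gap: 0.127
grip_force: 59.5
```

Run:
```python
from h import *
import cv2
s=r.observe();print(s["tool_pos"],s["ee_rot"],s["contact_force"],s["torque"],s["finger_gap"])
cv2.imwrite("pics/w3.png",np.vstack([cv2.resize(get_image("wrist"),(400,300)),cv2.resize(get_image("scene")[180:300,215:375],(400,300))]))
```

```text
[578.5540755   11.41221463  65.99955981] [-1.79990480e+02 -8.71209946e-02 -3.10535401e+00] [-0.5901572   1.26281892  6.13977529] [ 0.2097812   0.12669126 -0.01705569] 0.12667841630220833
```

View pics/w3.png

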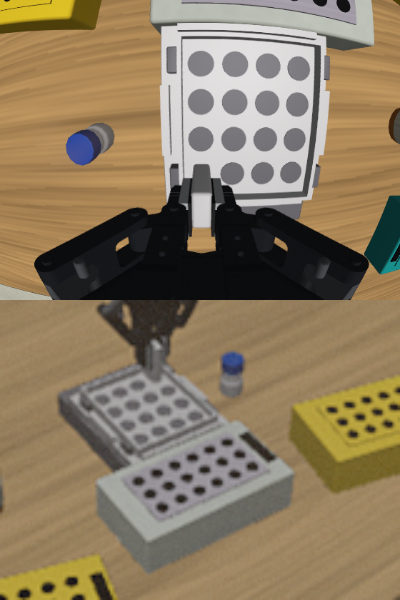

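The fin is held, with the gap at about 11 mm. Next I'll peel by arcing about the far bottom edge to 0.2 rad.

Emit:
{"name": "move_arm", "arguments": {"moves": [0.05,0,-0.26,0,-0.025,0,0.12,0,-0.52,0,-0.05,0,0.19,0,-0.78,0,-0.075,0,0.27,0,-1.03,0,-0.1,0,0.36,0,-1.28,0,-0.125,0,0.45,0,-1.53,0,-0.15,0,0.55,0,-1.78,0,-0.175,0,0.64,0,-2.02,0,-0.2,0,0.64,0,-2.02,0,-0.2,0,0.64,0,-2.02,0,-0.2,0]}}

```text
t: 9.75
tool_pos: [584.7, 11.1, 85.8]
ee_rot: [-180.0, 11.4, -3.1]
contact_force: [-1.8, 1.4, 5.3]
finger_gap: 0.129
grip_force: 59.7
```

Run:
```python
from h import *
import cv2
s=r.observe();print(s["tool_pos"],s["ee_rot"],s["contact_force"],s["torque"],s["finger_gap"])
cv2.imwrite("pics/w4.png",np.vstack([cv2.resize(get_image("wrist"),(400,300)),cv2.resize(get_image("scene")[180:300,215:375],(400,300))]))
```

```text
[584.69487167  11.12729709  85.76114788] [-179.99458784   11.38094364   -3.0927017 ] [-1.77750936  1.43785847  5.25470718] [ 0.13378515 -0.14172648  0.05234025] 0.12939236638538668
```

View pics/w4.png

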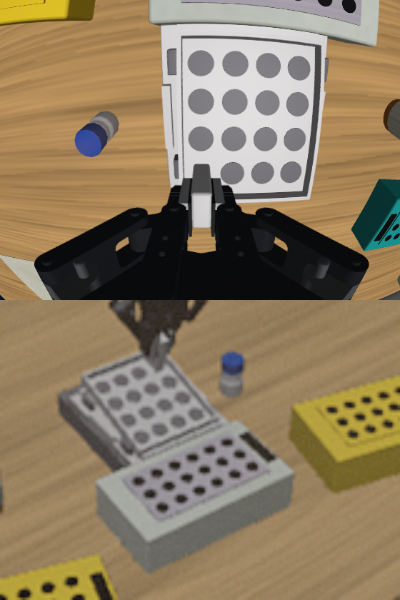

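The tray is tilted 0.2 rad with its far edge still down. Now I'll lift straight up.

Emit:
{"name": "move_arm", "arguments": {"moves": [-0.08,0,-0.4,0,0,0,-0.16,0,-0.8,0,0,0,-0.24,0,-1.2,0,0,0,-0.34,0,-1.7,0,0,0,-0.46,0,-2.3,0,0,0,-0.6,0,-3,0,0,0,-0.8,0,-4,0,0,0,-1.0,0,-5,0,0,0,-1.2,0,-6,0,0,0,-1.4,0,-7,0,0,0]}}

```text
t: 10.85
tool_pos: [584.6, 10.9, 157.7]
ee_rot: [180.0, 11.4, -3.1]
contact_force: [1.2, -0.4, -1.2]
finger_gap: 0.131
grip_force: 58.7
```

Emit:
{"name": "move_arm", "arguments": {"moves": [-0.2,0,-1,0,0.03,0,-0.4,0,-2,0,0.06,0,-0.6,0,-3,0,0.1,0,-0.8,0,-4,0,0.14,0,-1,0,-5,0,0.18,0,-1.2,0,-6,0,0.2,0,-1.3,0,-6.5,0,0.2,0,-1.3,0,-6.5,0,0.2,0,-1.3,0,-6.5,0,0.2,0,-1.3,0,-6.5,0,0.2,0]}}

```text
t: 11.85
tool_pos: [584.3, 10.9, 221.9]
ee_rot: [-180.0, 0.1, -3.1]
contact_force: [0.3, 0.5, -0.5]
finger_gap: 0.127
grip_force: 58.7
```

Run:
```python
from h import *
import cv2
s=r.observe();print(s["tool_pos"],s["ee_rot"],s["contact_force"],s["torque"],s["finger_gap"])
f=lambda im:cv2.resize(im,(400,300),interpolation=cv2.INTER_CUBIC)
cv2.imwrite("pics/w5.png",np.vstack([np.hstack([f(get_image("wrist")),f(get_image("scene")[160:300,195:375])]),np.hstack([f(get_image("top")[132:249,220:376])]*2)]))
```

```text
[584.34533276  10.93831403 221.91404009] [-1.79991502e+02  9.32642448e-02 -3.10788762e+00] [ 0.29756867  0.46346926 -0.51417797] [0.03029546 0.04094406 0.01407042] 0.1265697702538561
```

View pics/w5.png

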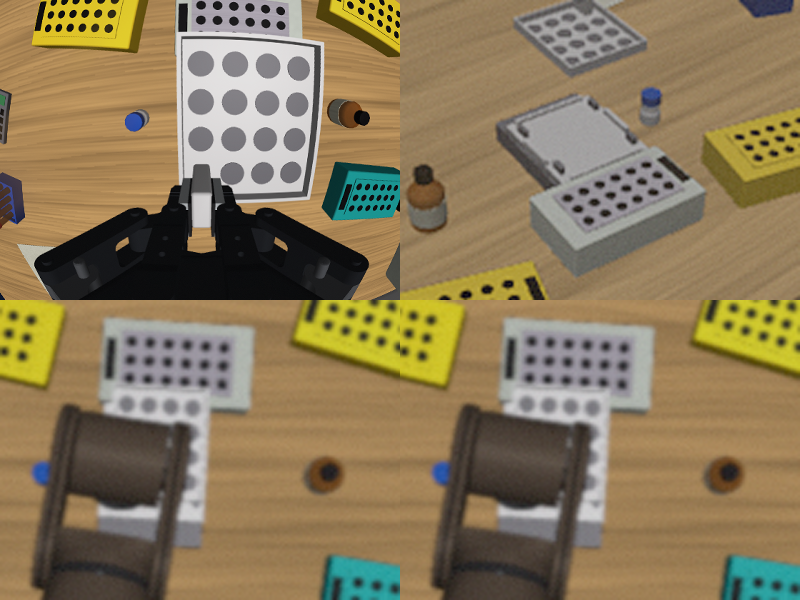

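The tray is held level about 150 mm above the stack. The stack is still flush with the bath, and nothing else looks disturbed.

```bash
python3 -c "
from workcell import r
print(r.job_done())"
```

```text
the job is handed in; nothing more can be done
None
```

The job is handed in but no verdict came back: the stack is flush against the bath, and the top tray was peeled fin end first and is held level and still by its fin, about 150 mm above the stack.

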